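# Set the length stop of the bread guide and clamp it

## Robot

A 6-joint arm with a two-finger parallel gripper is mounted at the origin on a cart in front of the work surface, level with it; the furniture and walls round the work are solid. World frame = base frame: x ahead of the robot, y to its left, z up, the work surface at z = 0. Lengths are in m, angles in rad, forces in N, time in s.
With the tool pointing down it reaches from about 0.425 to 0.95 m from the base axis. Payload 14.7 kg.
Tool frame: the origin (TCP) lies on the centre line of the jaws, within the pads' length; the fingertips stand 17 mm ahead of it and the grasp point (between the pads) lies 2 mm behind it; z points along the fingers, y is the line along which they close (so a half turn about z gives the same grasp; the last joint's range is limited). The gripper opens to 85 mm and grips with 20 to 120 N. Pads are 22 mm wide; open, the fingers measure 114 mm over their backs; the gripper's body (76 mm by 85 mm) begins 54 mm behind the grasp point. The pads swing forward as they close: fully open they stand 13 mm farther back than shut.
Start: joints at [1.283, 0.48, 1.596, -0, 1.065, -0.047], TCP at [0.155, 0.631, 0.21] pointing down, gripper open.
Joint ranges: [-2.75, 2.75], [-0.82, 2.05], [0.23, 2.67], [-1.56, 4.7], [0.09, 2.69], [-2.92, 2.92]. Speed limits (rad/s): [1.89, 1.89, 2.39, 3.01, 3.01, 3.01].

## Interface

Orientations are given as a unit quaternion [x, y, z, w].
In Python, from plant import robot gives the robot as it stands.
- The arm moves only by the tool jog_arm, never from a script. Its argument "moves" is a list of rows, each a list of 2 entries, a list of its own where there are three numbers: the shift along the tool's x, y, z in m, then the turn, a rotation vector about the tool's x, y, z in rad. A call has exactly 5 rows; each row is the pose to reach, as a shift and turn from the pose commanded when the call began, along the tool's axes at that moment; what a row does not reach only later rows make up. A row lasts 1/10 s, in which the tool goes at most 50 mm and 8.59 degrees, less where a joint would pass 70% of its speed; a pose out of reach is approached as far as the arm can. A call with a gripper value outside its range is refused whole. "gripper" is the finger opening in m, from 0 to 0.0854, set as the call begins (left out, the last holds). The fingers move at their own pace and stop on an object; "newtons" is the grip in N (left out, the last holds). Time passes only in rows, so rows that repeat a pose let the fingers close, or fill a call up. It gives the time, the measured TCP pose, the force, the opening and the grip force at its end, in the units of the state.
- robot.sense(): the state, without advancing time (a new reading comes with each control period).
- robot.camera(name): name is "scene" or "top" or "wrist"; returns the picture (420x560x3 uint8, red, green, blue); there is no depth.
- robot.camera_info(name): a dict with "K" (3x3 intrinsics, pixels), "D" ([k1, k2, p1, p2, k3] as OpenCV has them; the pictures are not rectified), "rvec" (rotation vector, rad) and "tvec" (3), from world to camera coordinates, as OpenCV has them; the wrist camera has in their place "hand_eye" (4x4, takes a point from camera to tool coordinates, whose origin is the TCP and whose axes are the flange's). Camera axes: x right, y down, z forward; pixel columns grow to the right and rows downward; lengths in m; the calibration is good to about 2 mm. A picture is of the moment at which its call begins: read the wrist's pose just before it. camera_info takes no time and is no camera call.
- robot.hand_in(): hands the job in; it is judged then, once.
Trained networks look in the newest picture that a camera, given by its name, has taken for a name from the list of things; names that differ only in an ending like _2 or _b are one class to them, and where a whole thing is asked for, a point or a joint stands for the part that bears it (a point fixed in the world has none). Each returns a list of dicts, best first, with "score" (0 to 1); they miss things now and then, are a little off and sometimes report something else, mostly with a low value. They report only what shows in the picture. A call takes as long as a camera call.
- robot.outline_of(camera, thing): "pixels" (420x560 bool, what is visible of it).
- robot.mark_of(camera, thing): "position" ([x, y, z] in m, in world coordinates, good to about 4 mm: a listed point, or the origin of a listed thing).
The state is a dict: "time_s": time; "joint_pos": joint angles; "dq": joint speeds; "joint_torque": joint torques, N m; "eef_pos": TCP position; "tool_rot": TCP orientation; "force": force on the tool from outside, world axes, zero at the start; "wrist_torque": the same for the moment, N m; "gripper_width": finger opening in m; "finger_force": force on a finger pad.
Only numpy, scipy, OpenCV 4.12 (cv2) and the standard library are available. Lean on these libraries where they do the work, as an engineer would, in place of code of your own. Each camera call takes 0.05 s, during which the arm holds its last target. There are 200 camera calls.

## Task

Set the bread-cutting guide to the piece length marked by the clip on its fence. Press the spring pedal right down to its stop so that the parked stop leg springs out, then push the leg back in by its finger hook until its pointer is level with the rib of the clip; holding it there, squeeze the open cam lever fully closed against the leg's finger plate. Finish while still holding the leg: one finger on the plate, the other on the closed lever, pointer on the mark; leave the mug, jar, egg box and spice jar where they are.

Things in the scene. Friction and masses are not known exactly. Their poses are not given: they have to be found in the camera images.
- guide: Bread-cutting guide, a wooden board 190x400 mm fixed to the worktop, top 26 mm up. Origin: centre of its underside; x to the back fence (x 80-92, top z 70 mm), y along the slide, out = +y. A loaf trough with a knife kerf (y -78 mm) lies before the fence; an aluminium rail, 24 mm wide, runs at x = -55, top z 44 mm. A wall cabinet hangs 0.48 m up from about 0.6 m ahead of the robot.
- pedal_pad (a point): Pressing point on top of the ribbed steel pedal (30x50 mm) at the -y end of the rail, 66 mm up at rest, 45 mm from the pedal's hinge (which is on its +y side, axis along guide x). It goes down 14 mm; nothing is in the way above it.
- pedal (a joint): Angle of the spring pedal, rad: 0 up, 0.32 down on its stop. 5 N at the pad start it, about 8 N bottom it; let go, it springs up. Its other end is a hook over a tooth of the parked leg: from about 0.2 the leg is free and springs out.
- leg (a joint): Travel of the sliding stop leg along the rail, m: 0 parked (caught), 0.110 fully out. Once freed, a spring pushes it out (+y) with about 3 N all the way; with the lever open it stays nowhere unless held.
- leg_pointer (a point): Tip of the leg's thin pointer, at the fence end of its stop plate (a steel plate 91x6x44 mm across the trough, 30 mm to the -y side of the saddle's middle), just before the fence, 72 mm up. Moves with the leg.
- leg_plate (a point): Middle of the far (+x) face of the leg's fixed finger plate, which stands on the saddle: 12 thick (x -12 to 0 from here), 40 along y (-19 to 21), 36 high (+-18 mm); 70 mm up. Axes as the guide's. At its -y end a finger hook 8 thick (y -19 to -11) juts 28 mm to +x: a finger on the +y side of it pushes the leg in. Under the plate the saddle's top is 52 mm up, 34 mm wide in x (+-17).
- lever (a joint): Angle of the cam lever on the saddle, rad: 0 closed (along the plate), starts 0.50 to 0.60, limit 0.66; stays where it is put. It swings level about an upright axis 26 mm to -x and 45 mm to -y of leg_plate; opening, its tip goes to -x. Closing takes about 7 N at lever_pad and tends to drag the leg out (+y); closed, its cam clamps the leg on the rail.
- lever_pad (a point): Middle of the ribbed outer (-x) face of the lever's end, 45 mm from its axis, 70 mm up; the end is 12 thick, 30 high, its tip 61 mm from the axis. Closed, this face lies 28 mm to -x of leg_plate, so plate and lever together are 28 mm thick; open, the tip is 54 to 62 mm to -x of leg_plate.
- marker: Small dark steel clip, 14 mm wide along y, on top of the fence, with one upright rib 3 mm wide and 11 mm high: the length mark. Origin on the rib's middle plane, level with the fence's top; axes as the guide's. The pointer is on the mark when it has the same guide y as the rib (leg travel 35 to 85 mm).
- mug: White mug with dark dots, 88 mm wide, 103 high, on the right; origin under its middle. Leave alone.
- jar: Glass jar with grey lid, 65 mm wide, 92 high, on the left; origin under its middle. Leave alone.
- egg_box: Grey-blue egg box, 106x156x72 mm, on the right; origin under its middle. Leave alone.
- spice_jar: Spice jar with red cap, 45 mm wide, 106 high, on the left; origin under its middle. Leave alone.

How it is judged:
By the outcome, as a careful person would: the job done as asked, in the order asked, and still so for the second after the job is handed in, while the arm keeps its last pose, push and grip.
It also fails if it takes over 51 s, if anything falls off the work surface, if the arm or the gripper's body presses on something with over 40 N, if the wrist force passes 120 N, or if a joint passes its speed limit or range.

## Working session

There is one attempt and no reset: what is moved stays moved. The work goes in short steps, Python scripts to look and compute and a tool call to move; the robot and the scene stay as the last step left them, time stands still between calls to the robot, and variables do not carry over. Pictures are saved under pics/ and viewed, at most 10 in all, crops included, and the job is handed in when it is done.

Besides the shell and the picture viewer there is one more tool, called after "Request:" as a command line: name --argument value ..., lists and objects as JSON in quotes. jog_arm: Moves the arm, as the interface text tells. Its arguments: {"type":"object","properties":{"moves":{"type":"array"},"gripper":{"type":"number"},"newtons":{"type":"number"}},"required":["moves"]}

```bash
mkdir -p pics; ls
python3 - <<'E'
from plant import robot
import cv2
s=robot.sense(); print({k:(v if not hasattr(v,'__len__') else [round(float(x),4) for x in v]) for k,v in s.items()})
for c in ("scene","top"):
    im=robot.camera(c); cv2.imwrite(f"pics/{c}0.png",cv2.cvtColor(im,cv2.COLOR_RGB2BGR))
    for t in ["guide","pedal_pad","leg_pointer","leg_plate","lever_pad","marker","mug","jar","egg_box","spice_jar"]:
        r=robot.mark_of(c,t)
        print(c,t,[( [round(float(x),4) for x in d["position"]],round(d["score"],2)) for d in r[:2]])
print(robot.sense()["time_s"])
a=cv2.imread("pics/scene0.png")
E
```

```text
pics
{'time_s': 0.0, 'joint_pos': [1.2834, 0.4808, 1.5969, 0.0, 1.0651, -0.0466], 'dq': [0.0014, 0.0002, -0.0016, 0.0007, 0.0007, -0.0012], 'joint_torque': [-0.0032, -95.0671, -43.0167, -0.0002, 0.0126, -0.0], 'eef_pos': [0.1549, 0.6308, 0.2091], 'tool_rot': [0.1201, 0.9928, -0.0006, -0.0001], 'force': [-0.3078, -0.0012, 0.2386], 'wrist_torque': [-0.03, -0.0444, 0.0468], 'finger_force': 0.0, 'gripper_width': 0.08532462320965283}
scene guide [([0.5361, -0.0543, -0.0034], 0.88)]
scene pedal_pad [([0.4739, -0.1892, 0.0632], 0.54)]
scene leg_pointer [([0.6149, -0.0967, 0.0751], 0.97)]
scene leg_plate [([0.483, -0.0311, 0.0718], 0.78)]
scene lever_pad [([0.4345, -0.0375, 0.0666], 0.55), ([0.4972, -0.4199, 0.0062], 0.36)]
scene marker [([0.6034, 0.3556, 0.0022], 0.68), ([0.6214, -0.0479, 0.0712], 0.5)]
scene mug [([0.4988, -0.4201, 0.0053], 0.87)]
scene jar [([0.4503, 0.3827, -0.0], 0.66), ([0.6139, -0.0954, 0.0749], 0.27)]
scene egg_box [([0.6339, -0.4389, 0.0004], 0.98)]
scene spice_jar [([0.6023, 0.3518, -0.0007], 0.8)]
top guide [([0.5385, -0.0553, 0.0008], 0.62)]
top pedal_pad [([0.4767, -0.1892, 0.0678], 0.58)]
top leg_pointer [([0.6133, -0.094, 0.0724], 0.63)]
top leg_plate [([0.4898, -0.0324, 0.0723], 0.62)]
top lever_pad [([0.436, -0.0384, 0.0702], 0.46)]
top marker []
top mug [([0.4978, -0.4199, 0.0022], 0.88)]
top jar [([0.4496, 0.3832, -0.0012], 0.76), ([0.6328, -0.4355, 0.0009], 0.31)]
top egg_box [([0.6332, -0.4358, -0.0002], 0.94)]
top spice_jar [([0.6016, 0.3546, -0.0016], 0.87)]
1.1
```

Run:
```python
import cv2
a=cv2.imread("pics/scene0.png");b=cv2.imread("pics/top0.png")
cv2.imwrite("pics/both.png",cv2.resize(cv2.vconcat([a,b]),(400,600)))
from plant import robot
import numpy as np
for c,im in(("scene",a),("top",b)):
    i=robot.camera_info(c);K,D,r,t=[np.array(i[k],float) for k in("K","D","rvec","tvec")]
    p=cv2.projectPoints(np.array([[.475,-.19,.066],[.614,-.095,.073],[.488,-.032,.07],[.6214,-.048,.071]]),r,t,K,D)[0][:,0];print(c,p.round(0).tolist(), (-cv2.Rodrigues(r)[0].T@t.ravel()).round(2))
    u=p.mean(0).astype(int)
    x0,y0=max(u[0]-90,0),max(u[1]-70,0)
    cv2.imwrite(f"pics/{c}crop.png",cv2.resize(im[y0:y0+140,x0:x0+180],(720,560),interpolation=cv2.INTER_CUBIC));print(x0,y0)
```

```text
scene [[314.0, 242.0], [307.0, 203.0], [270.0, 219.0], [296.0, 197.0]] [-0.4  -0.54  1.01]
206 144
top [[350.0, 233.0], [315.0, 185.0], [293.0, 230.0], [298.0, 183.0]] [ 0.38 -0.03  1.23]
223 137
```

View pics/scene0.png

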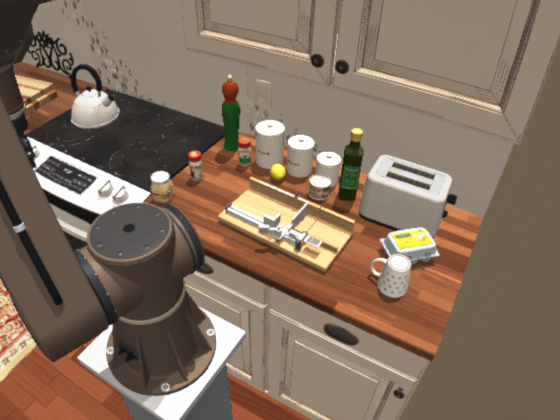

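View pics/topcrop.png

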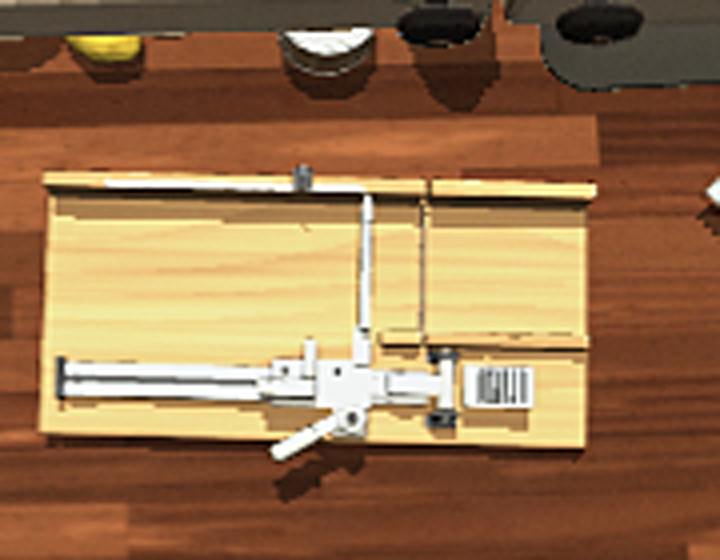

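The scene image shows the guide at about (285,220), with the mug, egg box and jars clear of it. The top crop shows the leg parked: pointer at crop (367,190), clip at (303,178), pedal at (498,388), and the open lever and plate around (300,420) and (295,370). The guide is turned only slightly from the world axes.

```bash
cat > h.py <<'E'
import numpy as np, cv2
from scipy.spatial.transform import Rotation as R
from plant import robot
def ray(c,uv,z):
    i=robot.camera_info(c);K,D=np.array(i["K"],float),np.array(i["D"],float)
    n=cv2.undistortPoints(np.array([[uv]],float),K,D)[0,0];d=np.array([*n,1])
    if c=="wrist":
        s=robot.sense();T=np.eye(4);T[:3,:3]=R.from_quat(s["tool_rot"]).as_matrix();T[:3,3]=s["eef_pos"]
        T=T@np.array(i["hand_eye"]);Rc,o=T[:3,:3],T[:3,3]
    else:
        Rc=cv2.Rodrigues(np.array(i["rvec"],float))[0].T;o=-Rc@np.array(i["tvec"],float).ravel()
    d=Rc@d; return o+d*(z-o[2])/d[2]
def plan(target,yaw):   # yaw: world angle of tool y; prints shift and turn in tool axes
    s=robot.sense();Rt=R.from_quat(s["tool_rot"])
    y=np.array([np.cos(yaw),np.sin(yaw),0]);z=np.array([0,0,-1.]);G=R.from_matrix(np.c_[np.cross(y,z),y,z])
    print("shift",Rt.inv().apply(np.array(target)-s["eef_pos"]).round(4),"turn",(Rt.inv()*G).as_rotvec().round(4),"at",np.round(s["eef_pos"],4),"F",np.round(s["force"],1),"w",round(s["gripper_width"],4),"ff",round(s["finger_force"],1),"t",round(s["time_s"],2))
E
python3 - <<'E'
from h import *
q=lambda u,v:(223+u/4,137+v/4)
for n,a,b,z in(("fence far",(45,172),(597,185),.07),("front",(40,432),(585,447),.026)):
    A,B=ray("top",q(*a),z),ray("top",q(*b),z);d=A-B;print(n,A.round(4),B.round(4),"yaw of -gx.. y-axis dev",np.arctan2(-d[0],d[1]).round(4),np.hypot(*d[:2]).round(3))
for n,a,z in(("clip",(303,178),.075),("ptr",(367,190),.072),("pedal",(498,388),.066)):print(n,ray("top",q(*a),z).round(4))
plan([.45,.25,.2],0)
i=robot.camera_info("wrist");print(np.array(i["hand_eye"]).round(3),np.array(i["K"]).round(0))
E
```

```text
fence far [0.635  0.1341 0.07  ] [ 0.6166 -0.2598  0.07  ] yaw of -gx.. y-axis dev -0.0468 0.394
front [0.452  0.1447 0.026 ] [ 0.4324 -0.2508  0.026 ] yaw of -gx.. y-axis dev -0.0495 0.396
clip [ 0.6252 -0.0501  0.075 ]
ptr [ 0.6161 -0.0954  0.072 ]
pedal [ 0.4735 -0.1838  0.066 ]
shift [-0.3774 -0.2999  0.0097] turn [ 0.   -0.    1.33] at [0.155  0.6312 0.2097] F [ 0.1 -0.4  0.1] w 0.0853 ff 0.0 t 1.1
[[-0.001 -0.964 -0.265  0.068]
 [ 1.    -0.    -0.     0.   ]
 [-0.    -0.265  0.964 -0.164]
 [ 0.     0.     0.     1.   ]] [[348.   0. 280.]
 [  0. 348. 213.]
 [  0.   0.   1.]]
```

Request:
jog_arm --moves '[[[-0.037,-0.03,0.001],[0,0,0.135]],[[-0.075,-0.06,0.002],[0,0,0.27]],[[-0.112,-0.09,0.003],[0,0,0.405]],[[-0.15,-0.12,0.004],[0,0,0.54]],[[-0.188,-0.15,0.005],[0,0,0.675]]]' --gripper 0 --newtons 40

```text
time_s: 1.6
eef_pos: [0.3026, 0.4392, 0.2048]
tool_rot: [0.444, 0.896, 0.0, 0.0]
force: [0.2, -0.0, -0.5]
gripper_width: 0.012
finger_force: 0.0
```

```bash
python3 -c "
from h import *
plan([.45,.25,.2],-.048)"
```

```text
shift [-0.2398  0.0029  0.0048] turn [ 4.000e-04 -2.000e-04  6.978e-01] at [0.3026 0.4392 0.2048] F [ 0.2 -0.  -0.5] w 0.012 ff 0.0 t 1.6
```

Request:
jog_arm --moves '[[[-0.048,0.0,0.001],[0,0,0.14]],[[-0.096,0.001,0.002],[0,0,0.28]],[[-0.144,0.002,0.003],[0,0,0.42]],[[-0.192,0.002,0.004],[0,0,0.56]],[[-0.24,0.003,0.005],[0,0,0.7]]]'

```text
time_s: 2.1
eef_pos: [0.4513, 0.2505, 0.1999]
tool_rot: [0.725, 0.689, 0.0, 0.0]
force: [0.9, 1.1, -0.2]
gripper_width: -0.0001
finger_force: 0.0
```

```bash
python3 -c "
from h import *
plan([.474,-.188,.12],-.048)"
```

```text
shift [-0.4368  0.0448  0.0798] turn [ 0.0005 -0.0003 -0.0027] at [0.4513 0.2505 0.1999] F [ 0.9  1.1 -0.2] w -0.0001 ff 0.0 t 2.1
```

Request:
jog_arm --moves '[[[-0.045,0.005,0.0],[0,0,0]],[[-0.09,0.01,0.0],[0,0,0]],[[-0.135,0.014,0.0],[0,0,0]],[[-0.18,0.019,0.0],[0,0,0]],[[-0.22,0.023,0.0],[0,0,0]]]'

```text
time_s: 2.6
eef_pos: [0.4634, 0.0294, 0.1999]
tool_rot: [0.723, 0.691, 0.0, 0.0]
force: [1.0, 0.2, 0.4]
gripper_width: 0.0002
finger_force: 0.0
```

```bash
python3 -c "
from h import *
im=robot.camera('wrist');cv2.imwrite('pics/w1.png',im[:,:,::-1])
for t in ['pedal_pad','leg_pointer','leg_plate','lever_pad','marker']: print(t,[(np.round(d['position'],4),round(d['score'],2)) for d in robot.mark_of('wrist',t)[:2]])
plan([.474,-.188,.12],-.048)"
```

```text
pedal_pad []
leg_pointer [(array([ 0.6156, -0.0973,  0.0764]), 0.88)]
leg_plate [(array([ 0.4816, -0.0336,  0.0711]), 0.92)]
lever_pad [(array([ 0.4363, -0.0435,  0.0689]), 0.78)]
marker [(array([ 0.6259, -0.0505,  0.0703]), 0.69)]
shift [-0.2194  0.0204  0.0797] turn [ 0.0001 -0.0002  0.0032] at [0.4635 0.032  0.1998] F [ 0.9  0.2 -0. ] w 0.0002 ff 0.0 t 2.9
```

View pics/w1.png

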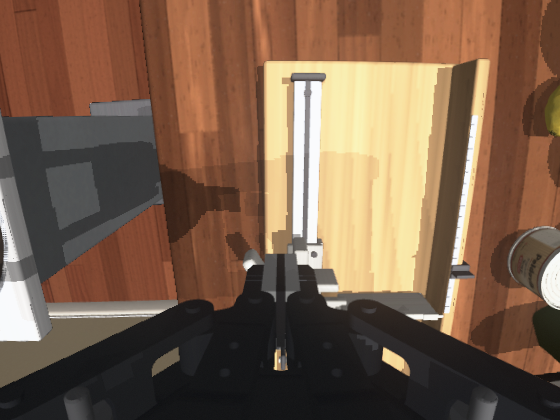

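The wrist picture shows the clip at (460,270), the pointer near (438,310) and the rail at (307,160); the closed fingers cover the saddle. Everything agrees with the network positions.

Request:
jog_arm --moves '[[[-0.045,0.004,0.0],[0,0,0]],[[-0.09,0.008,0.01],[0,0,0]],[[-0.135,0.012,0.03],[0,0,0]],[[-0.18,0.017,0.06],[0,0,0]],[[-0.22,0.021,0.095],[0,0,0]]]'

```text
time_s: 3.4
eef_pos: [0.4755, -0.1845, 0.1094]
tool_rot: [0.722, 0.692, 0.0, 0.001]
force: [1.5, 0.3, -0.1]
gripper_width: 0.0001
finger_force: 0.0
```

```bash
python3 -c "
from h import *
plan([.475,-.188,.069],-.048)"
```

```text
shift [-0.0035 -0.0004  0.0404] turn [0.0023 0.0009 0.0048] at [ 0.4755 -0.1845  0.1094] F [ 1.5  0.3 -0.1] w 0.0001 ff 0.0 t 3.4
```

Request:
jog_arm --moves '[[[0,0,0.008],[0,0,0]],[[0,0,0.016],[0,0,0]],[[0,0,0.022],[0,0,0]],[[0,0,0.027],[0,0,0]],[[0,0,0.031],[0,0,0]]]'

```text
time_s: 3.9
eef_pos: [0.4747, -0.1826, 0.0788]
tool_rot: [0.722, 0.692, 0.0, 0.0]
force: [-1.3, -0.8, 0.1]
gripper_width: -0.0002
finger_force: 0.0
```

Request:
jog_arm --moves '[[[-0.002,0,0.0],[0,0,0]],[[-0.005,0,0.0],[0,0,0]],[[-0.005,0,0.001],[0,0,0]],[[-0.005,0,0.002],[0,0,0]],[[-0.005,0,0.003],[0,0,0]]]'

```text
time_s: 4.4
eef_pos: [0.474, -0.1886, 0.0757]
tool_rot: [0.723, 0.691, 0.0, 0.0]
force: [0.5, 0.7, -0.2]
gripper_width: 0.0
finger_force: 0.0
```

```bash
python3 -c "
from h import *
im=robot.camera('scene')[170:275,240:380];cv2.imwrite('pics/s1.png',cv2.resize(im[:,:,::-1],(780,585),interpolation=cv2.INTER_CUBIC))
plan([.475,-.188,.069],-.048)"
```

```text
shift [0.0006 0.0011 0.0065] turn [-0.0001 -0.      0.0028] at [ 0.4739 -0.1885  0.0755] F [-0.3  0.1  0.5] w 0.0001 ff 0.0 t 4.45
```

View pics/s1.png

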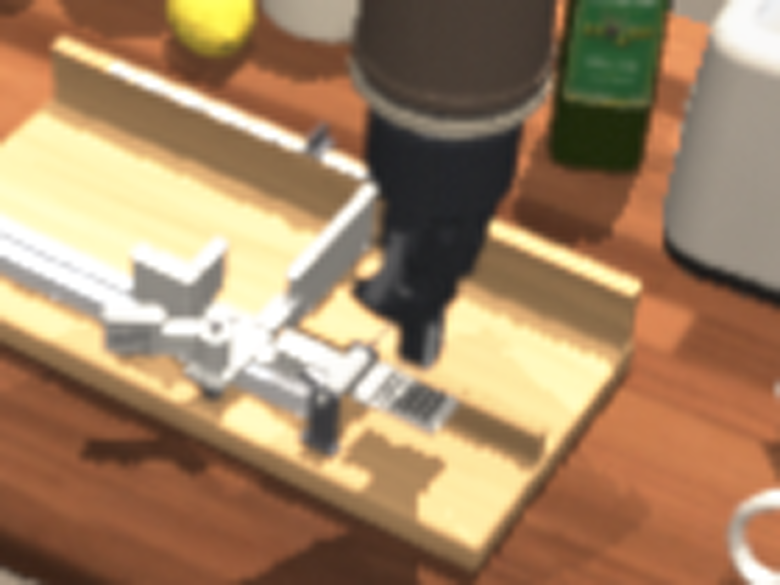

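The scene crop shows the fingertips at (420,362), apparently just behind or above the pedal pad at (405,398). I'll compare that with the projected positions.

```bash
python3 -c "
from h import *
i=robot.camera_info('scene');K,D,r,t=[np.array(i[k],float) for k in('K','D','rvec','tvec')]
P=np.array([[.474,-.1886,.0757-.017],[.4755,-.185,.066],[.474,-.1886,.0757],[.474,-.1886,.066]])
p=cv2.projectPoints(P,r,t,K,D)[0][:,0];print(((p-[240,170])*780/140).round(0))
for z in(.06,.066,.07):print(z,ray('scene',(240+405/5.571,170+398/5.571),z).round(4))
for t in ('pedal_pad','pedal'):print([(np.round(d['position'],4),round(d['score'],2)) for d in robot.mark_of('scene','pedal_pad')])
for d in robot.outline_of('scene','pedal')[:1]:
  m=d['pixels'];ys,xs=np.nonzero(m);print(d['score'],((xs.mean()-240)*5.57,(ys.mean()-170)*5.57),xs.min(),xs.max(),ys.min(),ys.max())
"
```

```text
[[409. 409.]
 [406. 395.]
 [412. 386.]
 [410. 399.]]
0.06 [ 0.4787 -0.1835  0.06  ]
0.066 [ 0.4732 -0.1858  0.066 ]
0.07 [ 0.4695 -0.1873  0.07  ]
[(array([ 0.5376, -0.0548, -0.0009]), 0.61), (array([ 0.4733, -0.1871,  0.0661]), 0.51)]
[(array([ 0.5376, -0.0548, -0.0009]), 0.61), (array([ 0.4733, -0.1871,  0.0661]), 0.51)]
0.67 (np.float64(368.6798785425102), np.float64(381.6915789473684)) 289 321 230 247
```

Request:
jog_arm --moves '[[[0,0,0.003],[0,0,0]],[[0,0,0.006],[0,0,0]],[[0,0,0.008],[0,0,0]],[[0,0,0.01],[0,0,0]],[[0,0,0.011],[0,0,0]]]'

```text
time_s: 5.1
eef_pos: [0.4738, -0.1885, 0.0643]
tool_rot: [0.723, 0.691, -0.0, -0.0]
force: [0.1, -0.6, -0.6]
gripper_width: 0.0001
finger_force: 0.0
```

```bash
python3 -c "
from h import *
im=robot.camera('wrist');cv2.imwrite('pics/w2.png',im[:,:,::-1])
plan([.475,-.188,.069],-.048)"
```

```text
shift [ 0.0005  0.0011 -0.0047] turn [-0.0004 -0.0002  0.003 ] at [ 0.4738 -0.1885  0.0643] F [-0.  -0.6  1.2] w -0.0002 ff 0.0 t 5.15
```

View pics/w2.png

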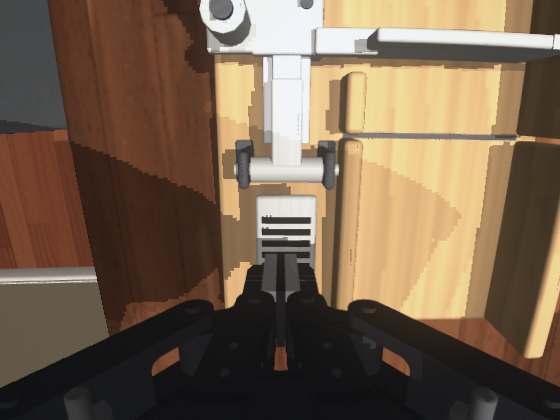

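The wrist view shows the tips (280,255) centred in front of the pedal ribs (287,240). They still aren't touching, so they sit higher than nominal. I'll go on down, watching the force.

Request:
jog_arm --moves '[[[0,0.001,0.003],[0,0,0]],[[0,0.001,0.006],[0,0,0]],[[0,0.001,0.008],[0,0,0]],[[0,0.001,0.009],[0,0,0]],[[0,0.001,0.01],[0,0,0]]]'

```text
time_s: 5.65
eef_pos: [0.4749, -0.1886, 0.0545]
tool_rot: [0.723, 0.691, -0.0, -0.0]
force: [-0.1, -0.0, -0.1]
gripper_width: -0.0001
finger_force: 0.0
```

Request:
jog_arm --moves '[[[0,0,0.002],[0,0,0]],[[0,0,0.004],[0,0,0]],[[0,0,0.006],[0,0,0]],[[0,0,0.008],[0,0,0]],[[0,0,0.009],[0,0,0]]]'

```text
time_s: 6.15
eef_pos: [0.4749, -0.1886, 0.0454]
tool_rot: [0.723, 0.691, -0.0, -0.0]
force: [-0.3, -0.6, -1.1]
gripper_width: 0.0001
finger_force: 0.0
```

```bash
python3 -c "
from h import *
im=robot.camera('scene')[170:275,240:380];cv2.imwrite('pics/s2.png',cv2.resize(im[:,:,::-1],(780,585),interpolation=cv2.INTER_CUBIC))
plan([.475,-.188,.05],-.048)"
```

```text
shift [ 0.0005  0.0001 -0.0047] turn [-0.0003 -0.0001  0.0031] at [ 0.4749 -0.1885  0.0453] F [-0.1 -0.9  1. ] w -0.0005 ff 0.0 t 6.2
```

View pics/s2.png

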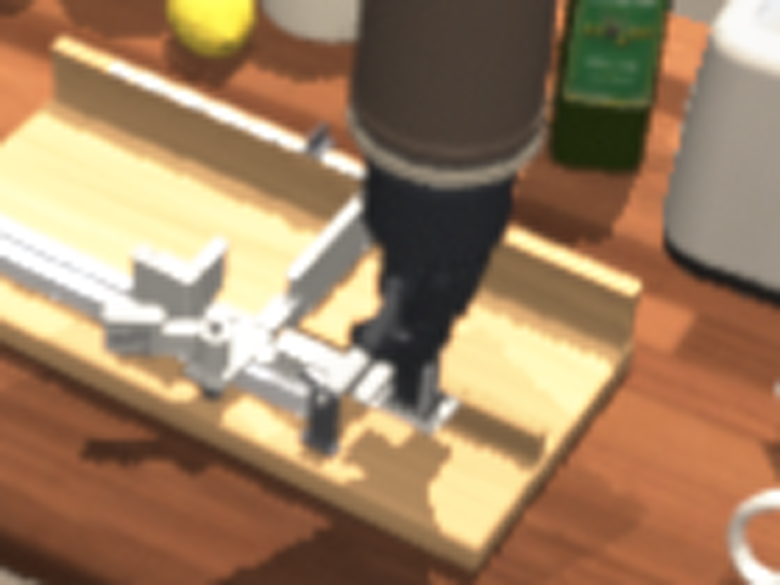

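The tips at (415,402) are now just at the pedal's top. I'll press.

Request:
jog_arm --moves '[[[0,0,0.001],[0,0,0]],[[0,0,0.002],[0,0,0]],[[0,0,0.003],[0,0,0]],[[0,0,0.004],[0,0,0]],[[0,0,0.004],[0,0,0]]]'

```text
time_s: 6.7
eef_pos: [0.4751, -0.1888, 0.0418]
tool_rot: [0.723, 0.691, 0.0, 0.0]
force: [-1.9, -1.8, 6.4]
gripper_width: -0.0002
finger_force: 3.1
```

Request:
jog_arm --moves '[[[0,0,0.002],[0,0,0]],[[0,0,0.005],[0,0,0]],[[0,0,0.007],[0,0,0]],[[0,0,0.009],[0,0,0]],[[0,0,0.011],[0,0,0]]]'

```text
time_s: 7.2
eef_pos: [0.4754, -0.1887, 0.0313]
tool_rot: [0.723, 0.691, 0.0, 0.0]
force: [-5.4, 4.9, 46.9]
gripper_width: 0.0
finger_force: 20.9
```

```bash
python3 -c "
from h import *
for c in('scene','top'):
  im=robot.camera(c)
  for t in ['leg_pointer','leg_plate','lever_pad','pedal_pad','marker']: print(c,t,[(np.round(d['position'],4),round(d['score'],2)) for d in robot.mark_of(c,t)[:2]])
plan([.475,-.188,.05],-.048)"
```

```text
scene leg_pointer [(array([ 0.616 , -0.0322,  0.0769]), 0.82), (array([6.063e-01, 3.525e-01, 6.000e-04]), 0.72)]
scene leg_plate [(array([0.4867, 0.0285, 0.0687]), 0.85)]
scene lever_pad [(array([0.4378, 0.0229, 0.0684]), 0.5), (array([ 0.4511,  0.3838, -0.0012]), 0.19)]
scene pedal_pad [(array([ 0.475 , -0.1882,  0.0521]), 0.55), (array([ 0.6208, -0.0336,  0.0764]), 0.21)]
scene marker [(array([ 0.6264, -0.0492,  0.0742]), 0.55)]
top leg_pointer [(array([0.6163, 0.0161, 0.0729]), 0.44), (array([ 0.5397, -0.0587,  0.0034]), 0.29)]
top leg_plate []
top lever_pad []
top pedal_pad [(array([6.028e-01, 3.547e-01, 1.000e-04]), 0.16)]
top marker [(array([ 0.6201, -0.0493,  0.0743]), 0.38)]
shift [ 0.0007 -0.0004 -0.0183] turn [0.0011 0.0004 0.0031] at [ 0.4753 -0.1887  0.0317] F [-4.8  1.4 27.4] w 0.0001 ff 12.6 t 7.8
```

The pedal reads 0.052, its stop, and the leg has sprung out. Now I'll lift and go to the hook.

Request:
jog_arm --moves '[[[0,0,-0.02],[0,0,0]],[[0,0,-0.05],[0,0,0]],[[0.02,0,-0.085],[0,0,0]],[[0.05,-0.002,-0.115],[0,0,0]],[[0.09,-0.006,-0.12],[0,0,0]]]'

```text
time_s: 8.3
eef_pos: [0.4752, -0.0988, 0.1538]
tool_rot: [0.723, 0.69, 0.001, 0.002]
force: [0.3, 0.9, -1.2]
gripper_width: 0.0001
finger_force: 0.0
```

```bash
python3 -c "
from h import *
for c in('scene','top'):
  im=robot.camera(c)
  for t in ['leg_pointer','leg_plate','lever_pad','pedal_pad','marker']: print(c,t,[(np.round(d['position'],4),round(d['score'],2)) for d in robot.mark_of(c,t)[:2]])
plan([.459,.095,.15],-.048)"
```

```text
scene leg_pointer [(array([0.6207, 0.0131, 0.0753]), 0.68)]
scene leg_plate [(array([0.4898, 0.0783, 0.0716]), 0.91)]
scene lever_pad [(array([0.4411, 0.0704, 0.0675]), 0.67)]
scene pedal_pad [(array([ 0.4738, -0.1908,  0.0653]), 0.5)]
scene marker [(array([ 0.6217, -0.0469,  0.0716]), 0.53)]
top leg_pointer [(array([0.6162, 0.0165, 0.0718]), 0.68), (array([0.4391, 0.071 , 0.0707]), 0.51)]
top leg_plate [(array([0.4952, 0.0742, 0.074 ]), 0.59)]
top lever_pad [(array([ 0.5372, -0.0573,  0.0007]), 0.4)]
top pedal_pad []
top marker []
shift [ 0.1931 -0.0228  0.0004] turn [-0.0006 -0.0001  0.0021] at [ 0.4729 -0.0989  0.1503] F [ 0.5  0.2 -0.1] w -0.0 ff 0.0 t 8.9
```

Request:
jog_arm --moves '[[[0.045,-0.006,0],[0,0,0]],[[0.09,-0.012,0],[0,0,0]],[[0.13,-0.017,0],[0,0,0]],[[0.165,-0.021,0],[0,0,0]],[[0.193,-0.023,0],[0,0,0.002]]]' --gripper 0.0854

```text
time_s: 9.4
eef_pos: [0.4583, 0.097, 0.1506]
tool_rot: [0.723, 0.69, -0.0, -0.0]
force: [-0.4, 0.4, -0.1]
gripper_width: 0.0721
finger_force: 0.0
```

```bash
python3 -c "
from h import *
im=robot.camera('wrist');cv2.imwrite('pics/w3.png',im[:,:,::-1])
for t in ['leg_pointer','leg_plate','lever_pad','marker']: print(t,[(np.round(d['position'],4),round(d['score'],2)) for d in robot.mark_of('wrist',t)[:2]])
plan([.459,.095,.09],-.048)"
```

```text
leg_pointer [(array([0.6241, 0.0151, 0.0759]), 0.91), (array([ 0.5404, -0.0551, -0.0008]), 0.45)]
leg_plate [(array([0.4874, 0.0739, 0.0714]), 0.73)]
lever_pad [(array([0.4385, 0.0676, 0.0718]), 0.57)]
marker [(array([ 0.5367, -0.0577, -0.0012]), 0.4)]
shift [-0.      0.0003  0.0605] turn [-0.0002  0.0002  0.0014] at [0.4587 0.095  0.1505] F [-0.5 -0.7 -0.4] w 0.0855 ff 0.0 t 9.65
```

View pics/w3.png

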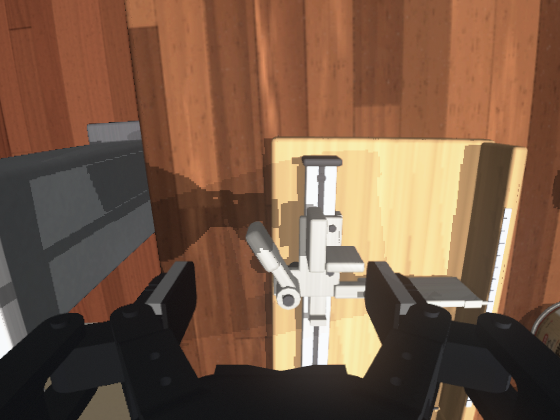

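The wrist picture shows the open fingers, tips at (195,262) and (367,262), straddling the lever (262,240), plate (318,240) and hook (345,257). Tip corners and pedal contact both put the tips about 20 mm behind the nominal TCP when closed (33 mm when open), so I'll aim for TCP z ≈ 0.038.

Request:
jog_arm --moves '[[[0,0,0.025],[0,0,0]],[[0,0,0.05],[0,0,0]],[[0,0,0.072],[0,0,0]],[[0,0,0.09],[0,0,0]],[[0,0,0.1],[0,0,0]]]'

```text
time_s: 10.15
eef_pos: [0.4582, 0.0942, 0.0494]
tool_rot: [0.724, 0.69, -0.001, -0.0]
force: [-0.2, 0.0, 0.4]
gripper_width: 0.0855
finger_force: 0.0
```

```bash
python3 -c "
from h import *
im=robot.camera('wrist');cv2.imwrite('pics/w4.png',im[:,:,::-1])
for t in ['leg_pointer','leg_plate','lever_pad','marker']: print(t,[(np.round(d['position'],4),round(d['score'],2)) for d in robot.mark_of('wrist',t)[:2]])
plan([.459,.095,.038],-.048)"
```

```text
leg_pointer []
leg_plate [(array([0.4879, 0.0735, 0.071 ]), 0.74)]
lever_pad [(array([0.4376, 0.07  , 0.0725]), 0.78)]
marker []
shift [-0.0002 -0.0003  0.0133] turn [ 0.0008 -0.0001  0.0005] at [0.4593 0.0952 0.0513] F [ 0.1 -0.1 -0.3] w 0.0855 ff 0.0 t 10.4
```

View pics/w4.png

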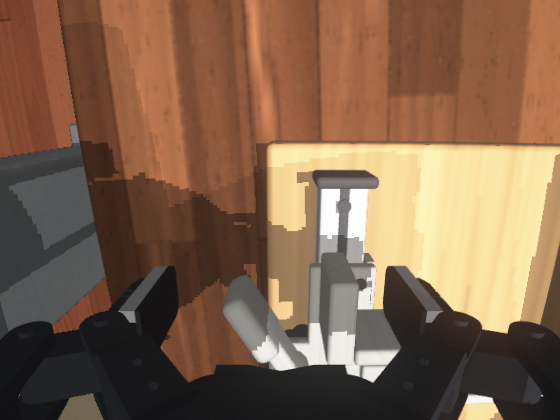

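In the wrist view the fingers straddle lever and plate with clear gaps on both sides: left finger 176 against lever edge 225, plate edge 357 against right finger 387. I'll go down and start pushing.

Request:
jog_arm --moves '[[[0,0,0.007],[0,0,0]],[[0,0,0.013],[0,0,0]],[[-0.008,0,0.013],[0,0,0]],[[-0.016,0,0.013],[0,0,0]],[[-0.024,0,0.013],[0,0,0]]]'

```text
time_s: 10.9
eef_pos: [0.4574, 0.0708, 0.0376]
tool_rot: [0.723, 0.69, -0.0, -0.0]
force: [1.1, 5.2, -3.9]
gripper_width: 0.0855
finger_force: 2.1
```

Request:
jog_arm --moves '[[[-0.01,0,0],[0,0,0]],[[-0.02,0,0],[0,0,0]],[[-0.03,0,0],[0,0,0]],[[-0.04,0,0],[0,0,0]],[[-0.046,0,0],[0,0,0]]]'

```text
time_s: 11.4
eef_pos: [0.4552, 0.0245, 0.0376]
tool_rot: [0.724, 0.69, -0.0, -0.0]
force: [-2.1, 4.7, -2.1]
gripper_width: 0.085
finger_force: 2.2
```

```bash
cat > look.py <<'E'
from h import *
def look():
    g=np.array([.048,.99885,0])
    for c in('scene','top','wrist'):
        robot.camera(c)
        o={}
        for t in ['leg_pointer','marker','leg_plate']:
            r=[d for d in robot.mark_of(c,t)[:3] if abs(d['position'][2]-.072)<.02]
            if r:o[t]=r[0]['position'];print(c,t,np.round(o[t],4),"gy",round(float(g@o[t]),4),round(r[0]['score'],2))
        if 'leg_pointer' in o and 'marker' in o:print(c,"ptr-mark gy mm",round(1000*float(g@(np.array(o['leg_pointer'])-o['marker'])),1))
E
python3 -c "
from look import *
look();im=robot.camera('wrist');cv2.imwrite('pics/w5.png',im[:,:,::-1]);im=robot.camera('scene');cv2.imwrite('pics/s5.png',im[:,:,::-1])
im=robot.camera('top');cv2.imwrite('pics/t5.png',im[:,:,::-1])
plan([.459,.0125,.038],-.048)"
```

```text
scene leg_pointer [ 0.6143 -0.0362  0.0756] gy -0.0067 0.83
scene marker [ 0.6208 -0.0447  0.0735] gy -0.0149 0.54
scene leg_plate [0.485  0.0245 0.0704] gy 0.0478 0.69
scene ptr-mark gy mm 8.2
top marker [ 0.6139 -0.0331  0.0724] gy -0.0036 0.37
wrist leg_plate [0.4846 0.0221 0.07  ] gy 0.0453 0.83
shift [-0.0129  0.0042 -0.0004] turn [-0.0001 -0.      0.0012] at [0.4554 0.0256 0.0376] F [-2.3  2.8  0.6] w 0.0857 ff 1.8 t 12.15
```

```bash
python3 -c "
import cv2,numpy as np
s=cv2.imread('pics/s5.png')[180:230,265:332];t=cv2.imread('pics/t5.png')[165:215,275:342];w=cv2.imread('pics/w5.png')
f=lambda a:cv2.resize(a,(400,300),interpolation=cv2.INTER_CUBIC)
cv2.imwrite('pics/c5.png',np.vstack([np.hstack([f(s),f(t)]),np.hstack([f(w),f(w[270:420,360:560])])]))"
```

```text
(no output)
```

View pics/c5.png

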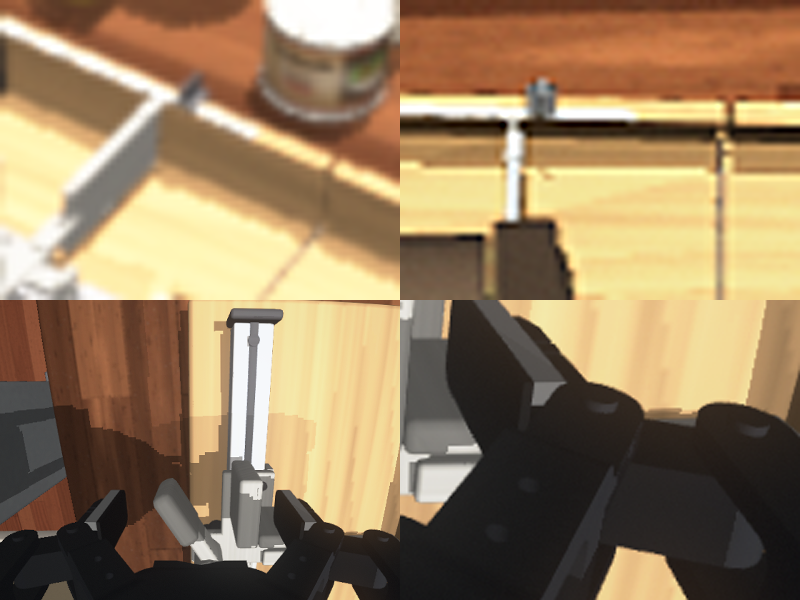

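The composite shows, upper right, the stop plate and pointer at top-crop u≈514 and the clip at u≈541, so there are about 10 mm still to push in. The hand hides the pointer from the wrist camera, so I'll measure sub-pixel in the top image.

```bash
python3 -c "
import cv2,numpy as np
t=cv2.imread('pics/t5.png')
print(t.dtype);g=t.astype(int)
for v in range(177,200):print(v,g[v,287:307,0].tolist(), '|',g[v,296:302,2].tolist())"
```

```text
uint8
177 [57, 53, 56, 59, 53, 56, 57, 56, 56, 55, 48, 57, 55, 52, 58, 60, 58, 57, 56, 57] | [170, 164, 167, 167, 168, 171]
178 [57, 57, 56, 59, 57, 58, 60, 57, 52, 55, 37, 145, 124, 48, 56, 55, 58, 58, 56, 55] | [170, 137, 172, 186, 170, 172]
179 [52, 54, 53, 53, 51, 52, 55, 53, 51, 113, 100, 160, 138, 66, 60, 54, 54, 51, 53, 54] | [147, 85, 150, 125, 67, 140]
180 [46, 34, 35, 34, 48, 49, 53, 54, 35, 106, 105, 142, 144, 109, 74, 51, 46, 51, 52, 51] | [123, 101, 140, 143, 119, 152]
181 [159, 160, 161, 161, 159, 156, 155, 156, 123, 123, 109, 87, 107, 102, 109, 122, 121, 120, 115, 111] | [173, 106, 90, 110, 107, 220]
182 [198, 198, 198, 200, 176, 160, 159, 165, 132, 123, 110, 88, 108, 99, 134, 159, 152, 152, 150, 152] | [168, 111, 91, 111, 107, 242]
183 [255, 255, 255, 255, 255, 255, 255, 255, 255, 186, 109, 96, 114, 110, 232, 255, 255, 255, 255, 255] | [175, 112, 99, 117, 110, 244]
184 [153, 179, 181, 149, 170, 240, 225, 234, 222, 138, 83, 44, 112, 152, 227, 255, 255, 255, 255, 255] | [168, 108, 68, 119, 158, 218]
185 [4, 3, 5, 2, 0, 0, 166, 134, 0, 1, 15, 15, 13, 6, 0, 0, 0, 0, 0, 0]
[... 1125 characters left out ...]
 220, 231, 247]
195 [150, 153, 151, 152, 150, 146, 253, 223, 60, 120, 159, 154, 154, 155, 156, 151, 152, 152, 152, 153] | [233, 251, 247, 246, 247, 246]
196 [152, 153, 152, 154, 151, 147, 253, 222, 60, 121, 161, 156, 156, 152, 154, 152, 151, 152, 151, 153] | [234, 251, 245, 245, 245, 246]
197 [151, 153, 154, 153, 148, 148, 254, 221, 56, 121, 158, 151, 151, 154, 153, 153, 154, 152, 154, 153] | [235, 251, 246, 244, 245, 245]
198 [158, 157, 157, 152, 149, 152, 255, 215, 38, 123, 162, 156, 155, 153, 151, 153, 152, 153, 150, 149] | [235, 252, 246, 245, 245, 245]
199 [154, 153, 154, 155, 150, 166, 255, 215, 41, 125, 164, 159, 157, 153, 149, 148, 144, 141, 139, 141] | [239, 255, 250, 249, 247, 246]
```

```bash
python3 -c "
from h import *
g=np.array([.048,.99885,0])
p=ray('top',(293.45,185.5),.072);m=ray('top',(298.45,179),.081);m2=ray('top',(298.4,182),.071)
print(p,m,m2,(g@(p-m))*1e3,(g@(p-m2))*1e3,robot.sense()['eef_pos'])"
```

```text
[ 0.61456941 -0.0348322   0.072     ] [ 0.63112971 -0.04933689  0.081     ] [ 0.62460399 -0.04916507  0.071     ] 13.693114941283088 13.83472929699409 [0.45540404 0.02561821 0.03762765]
```

Request:
jog_arm --moves '[[[-0.003,0,0],[0,0,0]],[[-0.006,0,0],[0,0,0]],[[-0.009,0,0],[0,0,0]],[[-0.012,0,0],[0,0,0]],[[-0.0135,0,0],[0,0,0]]]'

```text
time_s: 12.65
eef_pos: [0.4547, 0.0117, 0.0376]
tool_rot: [0.724, 0.69, -0.0, -0.0]
force: [-2.9, 5.0, 0.3]
gripper_width: 0.0852
finger_force: 1.9
```

```bash
cat >> look.py <<'E'
def measure(show=True):
    im=robot.camera('top').astype(int)[:,:,2]
    if show:
        for v in list(range(178,190)):print(v,im[v,290:306].tolist())
    return im
E
python3 -c "
from look import *
measure();look()
im=robot.camera('scene');cv2.imwrite('pics/s6.png',im[:,:,::-1])
plan([.459,.0125,.038],-.048)"
```

```text
178 [61, 56, 57, 57, 57, 54, 57, 38, 147, 124, 47, 55, 57, 57, 59, 58]
179 [53, 50, 54, 54, 53, 49, 108, 100, 157, 138, 68, 61, 54, 51, 54, 57]
180 [37, 44, 50, 52, 52, 36, 106, 107, 143, 147, 108, 74, 49, 49, 50, 50]
181 [160, 158, 155, 154, 158, 124, 122, 111, 85, 104, 103, 112, 122, 120, 118, 114]
182 [199, 177, 160, 162, 167, 135, 123, 110, 91, 107, 100, 134, 156, 155, 152, 155]
183 [255, 255, 255, 255, 255, 255, 186, 110, 97, 112, 110, 234, 255, 255, 255, 255]
184 [146, 171, 248, 235, 246, 232, 137, 81, 42, 108, 149, 227, 255, 255, 255, 255]
185 [4, 0, 0, 0, 0, 5, 3, 0, 74, 53, 0, 0, 0, 0, 0, 0]
186 [23, 23, 22, 22, 19, 22, 15, 18, 190, 156, 17, 15, 20, 20, 19, 19]
187 [47, 45, 43, 40, 35, 29, 16, 124, 255, 255, 104, 17, 27, 29, 30, 30]
188 [92, 91, 92, 93, 91, 90, 78, 160, 255, 255, 174, 76, 92, 96, 83, 73]
189 [81, 81, 80, 83, 86, 82, 69, 153, 255, 255, 168, 70, 85, 88, 89, 92]
scene leg_pointer [ 0.6173 -0.0504  0.0754] gy -0.0207 0.63
scene marker [ 0.6194 -0.0476  0.0728] gy -0.0178 0.44
scene leg_plate [0.486  0.0129 0.0686] gy 0.0362 0.78
scene ptr-mark gy mm -2.9
top leg_pointer [ 0.6158 -0.0506  0.0702] gy -0.021 0.65
top marker [ 0.6196 -0.045   0.0714] gy -0.0152 0.51
top ptr-mark gy mm -5.8
wrist leg_plate [0.4838 0.0101 0.07  ] gy 0.0333 0.69
shift [ 0.0006  0.0041 -0.0004] turn [ 0.0001 -0.      0.0011] at [0.4549 0.0121 0.0376] F [-1.3  3.3 -0.3] w 0.0857 ff 1.8 t 13.35
```

```bash
python3 -c "
from h import *
g=np.array([.048,.99885,0])
p=ray('top',(298.445,185.6),.072);m=ray('top',(298.44,179),.081)
print(p,m,(g@(p-m))*1e3)
i=robot.camera_info('scene');print(np.array(i['K']).round(0).tolist())
import cv2
im=cv2.imread('pics/s6.png').astype(int)
for v in range(188,204):print(v,im[v,286:308,0].tolist())
i=robot.camera_info('scene');K,D,r,t=[np.array(i[k],float) for k in('K','D','rvec','tvec')]
print(cv2.projectPoints(np.array([p,p+[.048*.01,.01,0],[.6285,-.0495,.071],[.6285,-.0495,.081],[.6225,-.0495,.081]]),r,t,K,D)[0][:,0])
"
```

```text
[ 0.61395419 -0.04902076  0.072     ] [ 0.63113036 -0.04930863  0.081     ] -0.5369236363423108
[[452.0, 0.0, 275.0], [0.0, 452.0, 208.0], [0.0, 0.0, 1.0]]
188 [56, 57, 59, 63, 66, 68, 71, 73, 75, 75, 75, 77, 77, 77, 77, 77, 77, 78, 79, 80, 78, 76]
189 [56, 55, 56, 57, 58, 59, 62, 65, 68, 71, 74, 74, 75, 76, 76, 76, 76, 76, 76, 76, 78, 78]
190 [72, 61, 56, 56, 55, 57, 57, 57, 57, 62, 68, 72, 74, 74, 74, 75, 75, 75, 77, 76, 76, 77]
191 [145, 112, 82, 63, 56, 55, 53, 55, 54, 56, 61, 71, 75, 71, 71, 74, 75, 76, 77, 77, 76, 79]
192 [237, 217, 169, 123, 88, 65, 56, 53, 53, 56, 68, 85, 79, 66, 64, 67, 71, 73, 74, 76, 75, 75]
193 [251, 251, 245, 223, 172, 126, 91, 70, 61, 71, 89, 88, 74, 60, 56, 58, 62, 67, 70, 71, 71, 66]
194 [163, 220, 248, 248, 239, 225, 181, 144, 107, 98, 93, 78, 86, 78, 61, 55, 56, 60, 60, 62, 63, 55]
195 [84, 106, 135, 156, 228, 250, 239, 226, 174, 107, 78, 93, 125, 108, 72, 55, 54, 56, 56, 55, 46, 40]
196 [73, 73, 76, 83, 120, 169, 202, 229, 193, 120, 99, 132, 152, 119, 78, 61, 56, 55, 53, 51, 42, 35]
197 [73, 71, 72, 72, 76, 87, 112, 168, 191, 148, 129, 153, 192, 184, 153, 117, 83, 62, 53, 51, 44, 36]
198 [73, 71, 73, 72, 71, 86, 150, 230, 245, 193, 117, 155, 242, 245, 235, 216, 164, 117, 83, 61, 52, 42]
199 [73, 73, 73, 72, 82, 139, 226, 247, 229, 150, 90, 100, 163, 207, 237, 247, 234, 208, 165, 118, 89, 67]
200 [75, 74, 74, 80, 124, 215, 244, 228, 165, 102, 77, 78, 87, 104, 140, 207, 224, 238, 234, 211, 180, 148]
201 [74, 75, 81, 119, 198, 243, 235, 175, 121, 89, 74, 72, 73, 76, 83, 101, 120, 171, 230, 242, 244, 229]
202 [76, 82, 120, 198, 242, 235, 179, 127, 108, 85, 72, 71, 69, 72, 73, 75, 79, 91, 117, 164, 232, 229]
203 [86, 120, 200, 245, 238, 180, 128, 115, 107, 85, 73, 71, 70, 71, 71, 72, 75, 77, 79, 88, 116, 132]
[[294.85557311 197.86021665]
 [292.22553901 196.72878096]
 [297.09637918 195.71589403]
 [297.26655354 193.34941171]
 [296.38919737 194.34622408]]
```

Pointer and rib now agree to about −0.5 mm by sub-pixel measurement. I'll start closing stepwise, keeping the far finger just off the plate.

Request:
jog_arm --moves '[[[0,0.001,0],[0,0,0]],[[0,0.002,0],[0,0,0]],[[0,0.002,0],[0,0,0]],[[0,0.002,0],[0,0,0]],[[0,0.002,0],[0,0,0]]]' --gripper 0.064 --newtons 30

```text
time_s: 13.85
eef_pos: [0.4571, 0.0119, 0.0377]
tool_rot: [0.724, 0.69, 0.0, 0.0]
force: [1.8, 4.1, 1.2]
gripper_width: 0.0642
finger_force: 1.8
```

Request:
jog_arm --moves '[[[0,0.001,0],[0,0,0]],[[0,0.002,0],[0,0,0]],[[0,0.003,0],[0,0,0]],[[0,0.004,0],[0,0,0]],[[0,0.004,0],[0,0,0]]]' --gripper 0.056

```text
time_s: 14.35
eef_pos: [0.4602, 0.0118, 0.0374]
tool_rot: [0.724, 0.69, -0.0, -0.0]
force: [-1.9, 3.1, -1.5]
gripper_width: 0.0561
finger_force: 2.0
```

Request:
jog_arm --moves '[[[0,0.001,0],[0,0,0]],[[0,0.002,0],[0,0,0]],[[0,0.003,0],[0,0,0]],[[0,0.004,0],[0,0,0]],[[0,0.004,0],[0,0,0]]]' --gripper 0.048

```text
time_s: 14.85
eef_pos: [0.4635, 0.0119, 0.0373]
tool_rot: [0.724, 0.69, -0.001, -0.001]
force: [-6.2, 8.4, 0.6]
gripper_width: 0.0479
finger_force: 5.0
```

```bash
python3 -c "
from look import *
measure()
im=robot.camera('wrist');cv2.imwrite('pics/w7.png',im[:,:,::-1])
plan([.4642,.0118,.038],-.048)"
```

```text
178 [58, 58, 58, 56, 56, 53, 58, 36, 144, 124, 48, 54, 59, 59, 56, 58]
179 [50, 53, 50, 56, 56, 53, 111, 99, 160, 137, 66, 60, 53, 54, 54, 53]
180 [32, 47, 54, 52, 53, 35, 106, 103, 145, 148, 109, 73, 50, 49, 50, 53]
181 [160, 162, 158, 156, 157, 123, 124, 111, 82, 105, 104, 111, 121, 122, 117, 115]
182 [202, 179, 161, 161, 163, 135, 127, 110, 88, 109, 98, 135, 160, 155, 153, 153]
183 [255, 255, 255, 255, 255, 255, 184, 110, 95, 113, 111, 233, 255, 255, 255, 255]
184 [148, 173, 247, 235, 246, 232, 139, 76, 44, 107, 146, 226, 255, 255, 255, 255]
185 [0, 3, 0, 0, 0, 3, 3, 0, 129, 99, 0, 0, 0, 0, 0, 0]
186 [24, 24, 21, 24, 22, 22, 16, 11, 255, 220, 9, 16, 19, 23, 22, 21]
187 [45, 42, 42, 44, 36, 26, 12, 127, 255, 247, 98, 20, 29, 33, 31, 27]
188 [90, 91, 93, 91, 92, 88, 75, 209, 255, 246, 130, 81, 94, 96, 84, 77]
189 [81, 82, 80, 84, 81, 81, 65, 202, 255, 241, 122, 76, 87, 86, 88, 92]
shift [-0.      0.0007 -0.0006] turn [-0.0023 -0.0002  0.0011] at [0.4635 0.0119 0.0374] F [-5.5  8.9  1.6] w 0.0479 ff 5.0 t 14.95
```

View pics/w7.png

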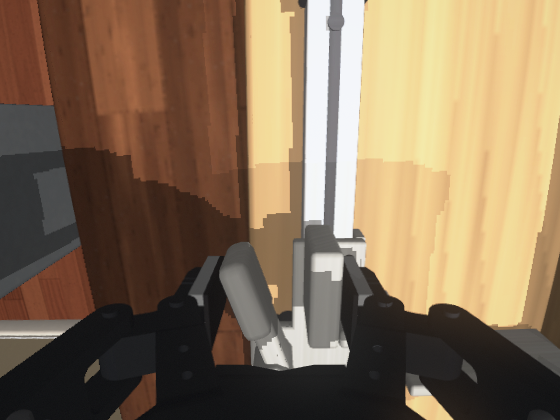

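The wrist picture shows the left finger on the lever (222,280), which is partly closed, and the right finger beside the plate (343,280). The pointer stays on the rib, so I'll continue.

Request:
jog_arm --moves '[[[0,0.001,0],[0,0,0]],[[0,0.002,0],[0,0,0]],[[0,0.003,0],[0,0,0]],[[0,0.004,0],[0,0,0]],[[0,0.004,0],[0,0,0]]]' --gripper 0.04

```text
time_s: 15.45
eef_pos: [0.4676, 0.0117, 0.0374]
tool_rot: [0.724, 0.69, -0.001, -0.001]
force: [-6.1, 8.3, 2.4]
gripper_width: 0.0398
finger_force: 4.9
```

```bash
python3 -c "
from look import *
for v in (185,186,188):print(v,robot.camera('top').astype(int)[v,294:304,2].tolist())
plan([.4642,.0118,.038],-.048)"
```

```text
185 [0, 4, 4, 0, 133, 99, 0, 0, 0, 0]
186 [22, 25, 11, 12, 255, 221, 8, 15, 21, 21]
188 [90, 92, 75, 208, 255, 246, 129, 83, 94, 96]
shift [-0.     -0.0034 -0.0006] turn [-0.002  -0.0002  0.001 ] at [0.4676 0.0117 0.0374] F [-5.9  7.9  1.3] w 0.0397 ff 4.8 t 15.6
```

Request:
jog_arm --moves '[[[0,0.001,0],[0,0,0]],[[0,0.002,0],[0,0,0]],[[0,0.003,0],[0,0,0]],[[0,0.003,0],[0,0,0]],[[0,0.003,0],[0,0,0]]]' --gripper 0.034

```text
time_s: 16.1
eef_pos: [0.4703, 0.0117, 0.0374]
tool_rot: [0.724, 0.69, -0.001, -0.001]
force: [-7.1, 10.1, 2.9]
gripper_width: 0.0339
finger_force: 6.0
```

```bash
python3 -c "
from look import *
for v in (185,186,188):print(v,robot.camera('top').astype(int)[v,294:304,2].tolist())
look()
plan([.4642,.0118,.038],-.048)"
```

```text
185 [0, 3, 1, 0, 129, 100, 0, 0, 0, 0]
186 [25, 21, 10, 22, 255, 219, 9, 9, 24, 20]
188 [93, 89, 73, 207, 255, 246, 127, 83, 94, 94]
scene leg_pointer [ 0.6107 -0.0481  0.0725] gy -0.0187 0.89
scene marker [ 0.6213 -0.0453  0.071 ] gy -0.0154 0.4
scene leg_plate [0.4861 0.0123 0.0686] gy 0.0356 0.69
scene ptr-mark gy mm -3.3
top leg_pointer [ 0.6147 -0.0519  0.0729] gy -0.0223 0.47
top marker [ 0.6234 -0.0442  0.0716] gy -0.0142 0.61
top ptr-mark gy mm -8.1
wrist leg_plate [0.483  0.0096 0.0743] gy 0.0328 0.9
shift [-0.0002 -0.0061 -0.0006] turn [-0.0026 -0.0003  0.001 ] at [0.4703 0.0117 0.0374] F [-7.1 10.8  1.5] w 0.0338 ff 5.9 t 16.85
```

Request:
jog_arm --moves '[[[0.0005,0,0],[0,0,0]],[[0.0005,0.001,0],[0,0,0]],[[0.0005,0.002,0],[0,0,0]],[[0.0005,0.003,0],[0,0,0]],[[0.0005,0.003,0],[0,0,0]]]' --gripper 0.027

```text
time_s: 17.35
eef_pos: [0.4723, 0.0117, 0.0375]
tool_rot: [0.724, 0.69, -0.002, -0.002]
force: [-11.8, 4.4, 14.0]
gripper_width: 0.0273
finger_force: 13.4
```

```bash
python3 -c "
from look import *
for v in (185,186,188):print(v,robot.camera('top').astype(int)[v,294:304,2].tolist())
plan([.4642,.0118,.038],-.048)"
```

```text
185 [0, 3, 0, 0, 130, 98, 0, 0, 0, 0]
186 [20, 22, 11, 19, 255, 219, 9, 17, 22, 22]
188 [95, 88, 73, 207, 255, 246, 128, 85, 91, 94]
shift [-0.0003 -0.0081 -0.0005] turn [-0.0043 -0.0001  0.0007] at [0.4723 0.0117 0.0374] F [-12.8   4.4  13.5] w 0.0271 ff 13.4 t 17.5
```

Request:
jog_arm --moves '[[[0,-0.0005,0],[0,0,0]],[[0,-0.001,0],[0,0,0]],[[0,-0.001,0],[0,0,0]],[[0,-0.001,0],[0,0,0]],[[0,-0.001,0],[0,0,0]]]' --gripper 0.02 --newtons 35

```text
time_s: 18.0
eef_pos: [0.4725, 0.0118, 0.0376]
tool_rot: [0.724, 0.69, -0.001, -0.001]
force: [-6.3, 4.8, 10.1]
gripper_width: 0.0267
finger_force: 35.0
```

```bash
python3 -c "
from look import *
measure()
for c in ('wrist','scene'):
  robot.camera(c)
  for t in('lever_pad','leg_plate'):print(c,t,[(np.round(d['position'],4),round(d['score'],2)) for d in robot.mark_of(c,t)[:2]])
plan([.4642,.0118,.038],-.048)"
```

```text
178 [61, 58, 57, 59, 53, 55, 57, 38, 149, 124, 47, 54, 57, 57, 59, 57]
179 [53, 53, 54, 52, 53, 49, 110, 98, 161, 137, 65, 64, 53, 54, 54, 58]
180 [33, 45, 54, 50, 54, 35, 108, 105, 140, 145, 110, 73, 47, 51, 53, 52]
181 [160, 157, 157, 158, 157, 122, 124, 110, 86, 108, 101, 114, 121, 121, 121, 115]
182 [201, 177, 160, 162, 166, 135, 125, 110, 87, 107, 100, 138, 157, 153, 152, 153]
183 [255, 255, 255, 255, 255, 255, 186, 109, 96, 114, 108, 233, 255, 255, 255, 255]
184 [149, 172, 250, 236, 247, 232, 138, 76, 45, 106, 147, 226, 255, 255, 255, 255]
185 [2, 2, 0, 0, 0, 4, 4, 0, 130, 99, 0, 0, 0, 0, 0, 0]
186 [23, 21, 25, 21, 22, 21, 11, 22, 255, 218, 7, 16, 20, 23, 21, 22]
187 [44, 44, 47, 44, 32, 24, 13, 194, 255, 248, 98, 20, 29, 30, 28, 30]
188 [90, 92, 90, 92, 92, 88, 72, 205, 255, 246, 130, 81, 94, 95, 82, 75]
189 [82, 81, 82, 84, 83, 80, 66, 201, 255, 244, 125, 77, 89, 87, 89, 90]
wrist lever_pad [(array([0.463 , 0.0115, 0.0697]), 0.96)]
wrist leg_plate [(array([0.4876, 0.0116, 0.0704]), 0.59)]
scene lever_pad [(array([0.4585, 0.014 , 0.0669]), 0.65), (array([ 0.4734, -0.1893,  0.0678]), 0.28)]
scene leg_plate [(array([0.4832, 0.0125, 0.0702]), 0.96), (array([0.6045, 0.3533, 0.0007]), 0.41)]
shift [-0.0004 -0.0083 -0.0004] turn [-0.0023 -0.0002  0.0004] at [0.4725 0.0118 0.0376] F [-7.4  4.3  9.7] w 0.0262 ff 35.0 t 18.35
```

The lever is shut: the fingers stall at 35 N and about 27 mm. The pointer is unchanged, within about 0.6 mm of the rib, so I'm handing in.

```bash
python3 -c "
from plant import robot
print(robot.hand_in())"
```

```text
the job is handed in; nothing more can be done
None
```

I handed the job in at about 18 s: the pedal was pressed to its stop, the leg pushed back until its pointer was within about 0.6 mm of the clip's rib (top camera), and the lever squeezed shut and still held at 35 N against the plate; pressing the pedal peaked at about 47 N at the fingertips, the mug, jar, egg box and spice jar were never approached, and no verdict came back.

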